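Hold a cleat to the fence of the cleating jig

TASK

I am about to screw the long cleat onto the ware board that lies in the jig, and need a third hand. First pull the jig's sprung end stop out by its knob to the end of its travel, where it clicks and stays; then lay the long cleat flat on the board, one end butted against the stop and its long side flat against the fence. Finish while still holding it there: keep pressing it squarely against the fence with a steady 12 N or so, never a hard shove, and leave the short cleat, the saucers, the tape and the screwdriver where they are.

Things in the scene. Friction and masses are not known exactly. Their poses are not given: they have to be found in the camera images.
- jig: The cleating jig, fixed on the bench: plywood bed 300 x 355 mm, 12 mm thick, with the board, fence and end stop on it. Origin: on the bench, under the point of the board's centre line 60 mm before the fence; x points across the jig from its open front to the fence, y along the fence towards the end stop, z up. Coordinates below called 'jig' are in this frame.
- ware_board: The ware board, pale wood, fixed in the jig's bed: 190 x 220 mm, 15 mm thick, its flat top 27 mm above the bench; it covers jig x = -130 to +60, y = -110 to +110 mm. Its frame is the jig's frame. A low wooden cheek stands at each side, below the board's top. It is waxed and wood slides easily on it (friction about 0.25).
- fence: The fence, a rigid wooden bar 25 mm thick along the board's far edge, fixed to the jig; its frame is the jig's frame. The face that the cleat goes against is the plane jig x = +60 mm, from y = -150 to +88 mm; its top is 57 mm above the bench.
- end_stop (a joint): How far the end stop is pulled out, m: 0 home (behind the fence's face), 0.055 out at its limit; it slides along the jig's -x. Over-centre spring: it resists with up to 8 N; let go in the first two thirds it springs back, beyond that it snaps out and stays. Steel bar 22 mm wide, 28 to 46 mm above the bench; when out, its side face, jig y = +90 mm, reaches from the fence to x = +7 mm.
- knob (a point): Middle of the turned dark wooden knob on the end stop, 70 mm above the bench; round, up to 21 mm in diameter, from 60 to 80 mm above the bench, on a thin stem. It moves with the stop; at home it is at jig x = +75, y = +101 mm.
- cleat_mid (a point): Centre (half-way up) of the long cleat, a loose plain pale wooden batten, 180 mm long (its y axis), 40 mm wide (its x axis), 22 mm high, 0.08 to 0.17 kg, with two dark screw holes in its top. It lies flat on the bench at the start; either end may go to the stop. Rubbing on the board takes 1 to 5 N of a push.
- seat (a point): Point on top of the ware board, fixed to the jig and with the jig's axes, above which the cleat's centre lies when the cleat touches both the fence and the end stop (x = +40, y = 0, 27 mm above the bench).
- cleat: The long cleat; origin at the centre of its underside, axes as for cleat_mid.
- short_cleat: Bystander: a shorter batten of the same wood, 110 x 40 x 22 mm, loose on the bench; origin at the centre of its underside, y along its length.
- saucers: Bystander: a loose stack of saucers 93 mm across and 73 mm high beside the jig; origin at the centre of its foot.
- tape: Bystander: a roll of paper tape, 64 mm across, 19 mm high, lying loose beside the jig; origin at the centre of its underside.
- driver: Bystander: my screwdriver with a dark wooden handle, about 160 mm long, lying loose on the jig's bed at the end-stop side of the board; origin near its middle, x towards its tip.

How it is judged:
By the outcome, as a careful person would: the job done as asked, in the order asked, and still so for the second after the job is handed in, while the arm keeps its last pose, push and grip.
It also fails if it takes over 64 s, if anything falls off the work surface, if the arm or the gripper's body presses on something with over 40 N, if the wrist force passes 120 N, or if a joint passes its speed limit or range.

ROBOT

A 6-joint arm with a two-finger parallel gripper is mounted at the origin on a cart in front of the work surface, level with it; the furniture and walls round the work are solid. World frame = base frame: x ahead of the robot, y to its left, z up, the work surface at z = 0. Lengths are in m, angles in rad, forces in N, time in s.
With the tool pointing down it reaches from about 0.3 to 0.875 m from the base axis. Payload 6.4 kg.
Tool frame: the origin (TCP) lies midway between the tips of the shut fingers; the grasp point (between the pads) lies 19 mm behind it (grasp_offset is the distance from the TCP to the grasp point, in m); z points along the fingers, y is the line along which they close (so a half turn about z gives the same grasp; the last joint's range is limited). The gripper opens to 85 mm and grips with 20 to 120 N. Pads are 22 mm wide; open, the fingers measure 114 mm over their backs; the gripper's body (76 mm by 85 mm) begins 54 mm behind the grasp point. The pads swing forward as they close: fully open they stand 13 mm farther back than shut.
Start: joints at [0.9, 0.181, 1.607, -0, 1.354, -0.206], TCP at [0.258, 0.514, 0.231] pointing down, gripper open.
Joint ranges: [-2.99, 2.99], [-0.89, 2.07], [0.3, 2.58], [-1.14, 4.28], [0, 2.63], [-3.12, 3.12]. Speed limits (rad/s): [2.57, 2.57, 3.01, 3.14, 3.14, 3.14].

INTERFACE

Orientations are given as a unit quaternion [w, x, y, z].
In Python, from bench import * gives the robot as it stands. The module is installed in compiled form; this text tells all that it offers.
- The arm moves only by the tool servo_tool, never from a script. Its argument "commands" is text: rows parted by semicolons, each of 7 numbers parted by spaces: the turn, a rotation vector about the tool's x, y, z in rad, then the shift along the tool's x, y, z in mm, then the opening, from 0 (shut) to 1 (fully open). In form: wx wy wz dx dy dz claw; .... A call has 1 to 5 rows; each row shifts and turns the commanded pose from where the row before left it, along the tool's axes as they then stand; what a row does not reach is not made up. A row lasts 1/8 s, in which the tool goes at most 62.5 mm and 10.7 degrees, less where a joint would pass 70% of its speed; a pose out of reach is approached as far as the arm can. A call with a gripper value outside its range is refused whole. The fingers move at their own pace and stop on an object; the grip force is fixed at half the most. Time passes only in rows, so rows that do not move let the fingers close. It gives the time, the measured TCP pose, the force, the opening and the grip force at its end, in the units of the state.
- get_obs(): the state, without advancing time (a new reading comes with each control period).
- camera(name): name is "scene" or "top"; returns the picture (480x640x3 uint8, blue, green, red); there is no depth.
- calibration(name): a dict with "fx", "fy", "cx", "cy" (pixels), "k1" (the pictures are not rectified: a ray, as slopes to the right and down, at radius r is drawn at 1 + k1 r^2 times it, then the intrinsics apply), "R" (3x3) and "t" (3): a world point X has camera coordinates R X + t. Camera axes: x right, y down, z forward; pixel columns grow to the right and rows downward; lengths in m; the calibration is good to about 2 mm. A picture is of the moment at which its call begins. calibration takes no time and is no camera call.
- hand_in(): hands the job in; it is judged then, once.
The state is a dict: "time_s": time; "q": joint angles; "dq": joint speeds; "joint_efforts": joint torques, N m; "eef_pos": TCP position; "eef_rot": TCP orientation; "wrist_force": force on the tool from outside, world axes, zero at the start; "torque": the same for the moment, N m; "opening": opening from 0.0 (shut) to 1.0 (fully open); "grasp_force": force on a finger pad.
Only numpy, scipy, OpenCV 4.12 (cv2) and the standard library are available. Lean on these libraries where they do the work, as an engineer would, in place of code of your own. Each camera call takes 0.05 s, during which the arm holds its last target. There are 200 camera calls.

## Working session

There is one attempt and no reset: what is moved stays moved. The work goes in short steps, Python scripts to look and compute and a tool call to move; the robot and the scene stay as the last step left them, time stands still between calls to the robot, and variables do not carry over. Pictures are saved under pics/ and viewed, at most 14 in all, crops included, and the job is handed in when it is done.

Besides the shell and the picture viewer there is one more tool, called after ">>>" as a command line: name --argument value ..., lists and objects as JSON in quotes. servo_tool: Moves the arm, as the interface text tells. Its arguments: {"type":"object","properties":{"commands":{"type":"string"}},"required":["commands"]}

```bash
mkdir -p pics
python3 - <<'E'
from bench import *
import cv2
for n in("scene","top"):
    cv2.imwrite(f"pics/{n}0.png",camera(n)); c=calibration(n); print(n,{k:(v if not hasattr(v,'round') else v) for k,v in c.items()})
o=get_obs(); print(o)
E
```

```text
scene {'fx': 523.3546404498297, 'fy': 523.3546404498297, 'cx': 324.77918955650887, 'cy': 238.70349231240846, 'k1': 0.01912798099419041, 'R': array([[-0.88818531, -0.4594614 , -0.00469845],
       [-0.23361696,  0.46036315, -0.85643966],
       [ 0.39566396, -0.75957949, -0.51622576]]), 't': array([0.40728331, 0.1863377 , 1.07894484])}
top {'fx': 588.8057824370266, 'fy': 588.8057824370266, 'cx': 318.4561976053373, 'cy': 243.57008186924142, 'k1': -0.12782284452536666, 'R': array([[ 0.0210253 , -0.99959217,  0.01932445],
       [-0.99727464, -0.02233593, -0.07031635],
       [ 0.0707193 , -0.01779336, -0.99733754]]), 't': array([-0.05637245,  0.49599424,  1.54993922])}
{'time_s': 0.1, 'q': array([ 8.99711855e-01,  1.81432129e-01,  1.60790205e+00,  1.40389388e-05,
        1.35380224e+00, -2.06325940e-01]), 'dq': array([-1.02928461e-03,  5.62630307e-04, -3.45801608e-03, -2.00256622e-03,
        2.70212218e-04,  5.66758032e-05]), 'joint_efforts': array([ 1.93339606e-04, -4.45870936e+01, -3.52237058e+01, -4.87024372e-04,
        4.12652837e-03, -6.62461957e-06]), 'eef_pos': array([0.25740123, 0.51362055, 0.23049659]), 'eef_rot': array([-3.34075240e-04,  2.30294894e-01,  9.73120581e-01, -6.95875589e-04]), 'wrist_force': array([-0.3069251 ,  0.46762525, -0.02561281]), 'torque': array([-0.03738367,  0.00369472, -0.03603551]), 'grasp_force': 0.0, 'opening': 1.002189808344664}
```

View pics/top0.png

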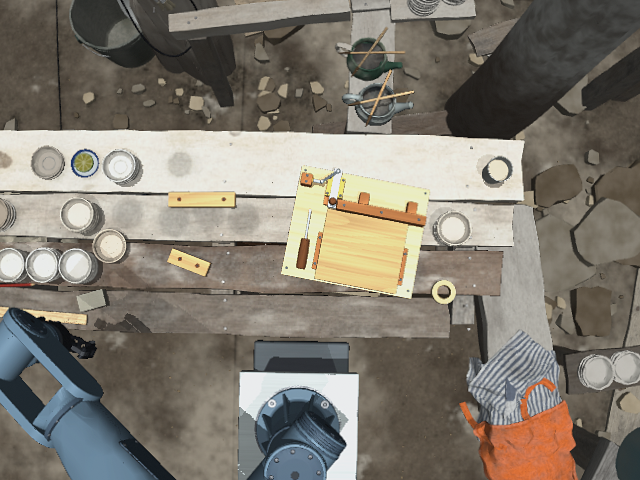

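View pics/scene0.png

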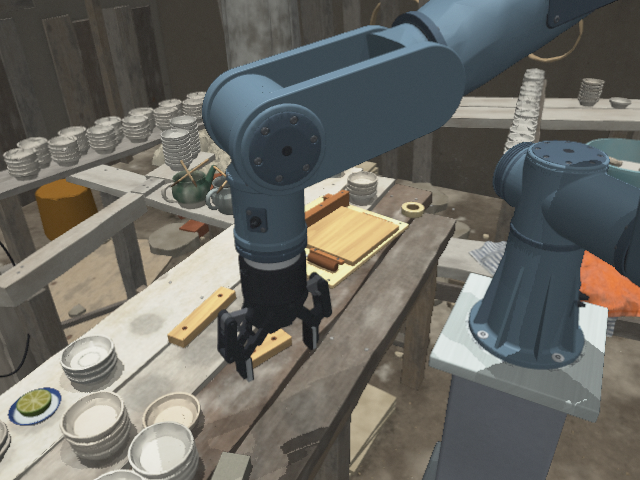

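The top view shows the jig at about (355,235), with the end stop and knob at (333,200), the long cleat at (202,199), the short cleat at (188,262), and the driver at (304,240). The saucers are at (452,228) and the tape at (443,291). The arm is clear of the jig. Next I'll enlarge this region.

```bash
cat > h.py <<'E'
from bench import *
import cv2, numpy as np
def ray(n,u,v):
    c=calibration(n); K=np.array([[c["fx"],0,c["cx"]],[0,c["fy"],c["cy"]],[0,0,1]])
    p=cv2.undistortPoints(np.array([[[u,v]]],float),K,np.array([c["k1"],0,0,0,0]))[0,0]
    return -c["R"].T@c["t"], c["R"].T@np.array([p[0],p[1],1])
def at(n,u,v,z):
    o,d=ray(n,u,v); return o+d*(z-o[2])/d[2]
def proj(n,X):
    c=calibration(n); K=np.array([[c["fx"],0,c["cx"]],[0,c["fy"],c["cy"]],[0,0,1]])
    return cv2.projectPoints(np.array(X,float).reshape(-1,1,3),cv2.Rodrigues(c["R"])[0],c["t"],K,np.array([c["k1"],0,0,0,0]))[0][:,0]
E
python3 - <<'E'
import cv2
im=cv2.imread("pics/top0.png")
a=cv2.resize(im[155:305,280:430],None,fx=4,fy=4,interpolation=cv2.INTER_CUBIC)
b=cv2.resize(im[180:280,160:210+35],None,fx=2.3,fy=2.3,interpolation=cv2.INTER_CUBIC)
import numpy as np
o=np.zeros((600,800,3),np.uint8); o[:,:600]=a; o[:b.shape[0],600:600+b.shape[1]]=b[:,:200]
cv2.imwrite("pics/crop.png",o)
E
```

```text
(no output)
```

View pics/crop.png

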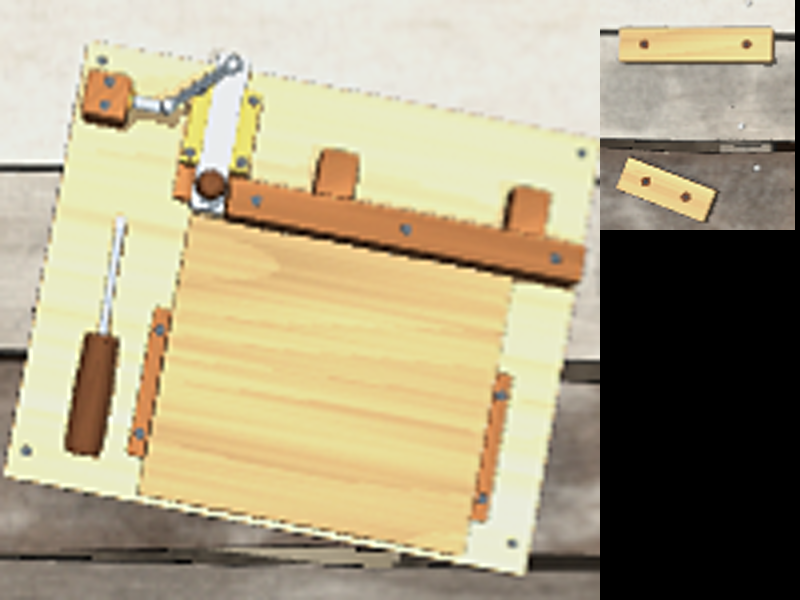

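Crop readings:
- Board front corners at full-image (315,278.3) and (396.5,293.5).
- Knob at (332.5,200.7).
- Fence front-top ends at about (337,207) and (424,223).
- Long cleat spans about (168..235, 192..207).

I'll fit the jig pose now.

```bash
cat >> h.py <<'E'
def cleat(im,box,z=.022):
    u0,u1,v0,v1=box; s=cv2.cvtColor(im[v0:v1,u0:u1],cv2.COLOR_BGR2HSV)
    m=cv2.inRange(s,(12,70,110),(32,255,255)); m=cv2.morphologyEx(m,cv2.MORPH_CLOSE,np.ones((5,5)))
    c=max(cv2.findContours(m,cv2.RETR_EXTERNAL,cv2.CHAIN_APPROX_NONE)[0],key=cv2.contourArea)
    W=np.array([at("top",p[0]+u0,p[1]+v0,z)[:2]*1000 for p in c[:,0]],np.float32)
    return cv2.minAreaRect(W)
E
python3 - <<'E'
from h import *
from scipy.optimize import least_squares
im=cv2.imread("pics/top0.png")
print("cleat",cleat(im,(155,250,182,215)))
print("short",cleat(im,(160,220,240,285)))
P=np.array([[315,278.2],[396.5,293.5],[332.5,200.7],[327,209.5],[337.2,207.2],[424.2,222.8]])
J=np.array([[-130,110,27],[-130,-110,27],[75,101,76],[60,110,27],[60,88,57],[60,-150,57]])/1000
def W(p): 
    c,s=np.cos(p[2]),np.sin(p[2]); return np.c_[p[0]+c*J[:,0]-s*J[:,1],p[1]+s*J[:,0]+c*J[:,1],J[:,2]]
r=least_squares(lambda p:(proj("top",W(p))-P).ravel(),[.5,-.1,0])
print(r.x,(proj("top",W(r.x))-P).round(1).tolist()); print(W(r.x).round(4))
for u,v,z in((452,228,.073),(443,291,.019)): print(at("top",u,v,z))
E
```

```text
cleat ((609.3622436523438, 270.5292053222656), (37.89768981933594, 180.77597045898438), 1.117916464805603)
short ((440.2259216308594, 299.2447509765625), (110.31558990478516, 40.315643310546875), 69.84148406982422)
[ 0.51573099 -0.16648388 -0.15048231] [[-0.0, 0.4], [0.4, -0.8], [-0.2, -0.1], [0.2, -1.4], [-1.3, 0.9], [1.0, 1.0]]
[[ 0.4037 -0.0382  0.027 ]
 [ 0.3707 -0.2558  0.027 ]
 [ 0.605  -0.0779  0.076 ]
 [ 0.5915 -0.0667  0.027 ]
 [ 0.5882 -0.0885  0.057 ]
 [ 0.5526 -0.3238  0.057 ]]
[ 0.54161021 -0.39136944  0.073     ]
[ 0.377341   -0.38135139  0.019     ]
```

```bash
cat >> h.py <<'E'
J0=np.array([.5157,-.1665]); JA=-.1505
def jw(x,y): 
    c,s=np.cos(JA),np.sin(JA); return J0+np.array([c*x-s*y,s*x+c*y])/1000
def wj(p):
    c,s=np.cos(JA),np.sin(JA); d=(np.array(p[:2])-J0)*1000; return np.array([c*d[0]+s*d[1],-s*d[0]+c*d[1]])
def rows(tgt,a1,n,claw,nrot,start=None):
    o=get_obs(); w,x,y,z=o["eef_rot"]; p=np.array(o["eef_pos"])
    a=np.arctan2(1-2*(x*x+z*z),2*(x*y-w*z)); da=(a1-a+np.pi/2)%np.pi-np.pi/2 # tool y direction
    st=(np.array(tgt)-p)*1000/n
    print("yaw",a,"da",da); out=[]
    for i in range(n):
        t=da/nrot if i<nrot else 0
        ty=np.array([np.cos(a),np.sin(a),0]); tx=np.array([-ty[1],ty[0],0])
        out.append(f"0 0 {-t:.3f} {tx@st:.0f} {ty@st:.0f} {-st[2]:.0f} {claw}"); a+=t
    for i in range(0,n,5): print("; ".join(out[i:i+5]))
E
python3 - <<'E'
from h import *
print(jw(75,101)); rows([*jw(75,101),.14],JA,13,1,8)
E
```

```text
[ 0.6049954  -0.07788662]
yaw 1.1060350112846422 da -1.2565350112846423
0 0 0.157 -44 -29 7 1; 0 0 0.157 -48 -21 7 1; 0 0 0.157 -51 -14 7 1; 0 0 0.157 -52 -5 7 1; 0 0 0.157 -53 3 7 1
0 0 0.157 -52 11 7 1; 0 0 0.157 -49 19 7 1; 0 0 0.157 -46 26 7 1; 0 0 0.000 -41 33 7 1; 0 0 0.000 -41 33 7 1
0 0 0.000 -41 33 7 1; 0 0 0.000 -41 33 7 1; 0 0 0.000 -41 33 7 1
```

>>> servo_tool --commands "0 0 0.157 -44 -29 7 1; 0 0 0.157 -48 -21 7 1; 0 0 0.157 -51 -14 7 1; 0 0 0.157 -52 -5 7 1; 0 0 0.157 -53 3 7 1"

```text
time_s: 0.72
eef_pos: [0.3916, 0.2855, 0.1959]
eef_rot: [-0.0, 0.587, 0.81, -0.0]
wrist_force: [0.3, -0.3, 1.2]
opening: 1.002
grasp_force: 0.0
```

>>> servo_tool --commands "0 0 0.157 -52 11 7 1; 0 0 0.157 -49 19 7 1; 0 0 0.157 -46 26 7 1; 0 0 0 -41 33 7 1; 0 0 0 -41 33 7 1"

```text
time_s: 1.35
eef_pos: [0.5245, 0.0576, 0.1608]
eef_rot: [-0.0, 0.758, 0.652, -0.0]
wrist_force: [-0.1, -0.3, -0.2]
opening: 1.003
grasp_force: 0.0
```

>>> servo_tool --commands "0 0 0 -41 33 7 1; 0 0 0 -41 33 7 1; 0 0 0 -41 33 7 1; 0 0 0 0 0 0 1"

```text
time_s: 1.85
eef_pos: [0.6042, -0.0806, 0.139]
eef_rot: [-0.0, 0.759, 0.651, -0.0]
wrist_force: [-0.7, 0.9, -0.7]
opening: 0.998
grasp_force: 0.0
```

Run:
```python
from h import *
cv2.imwrite("pics/s1.png",camera("scene"))
o=get_obs(); print(o["time_s"],o["eef_pos"],wj(o["eef_pos"])); rows([*jw(75,101),.06],JA,2,1,1)
```

```text
1.9 [ 0.60332921 -0.07857335  0.13915108] [ 73.45560349 100.07121734]
yaw -0.1527391941991325 da 0.0022391941991324327
0 0 -0.002 0 1 40 1; 0 0 0.000 0 1 40 1
```

View pics/s1.png

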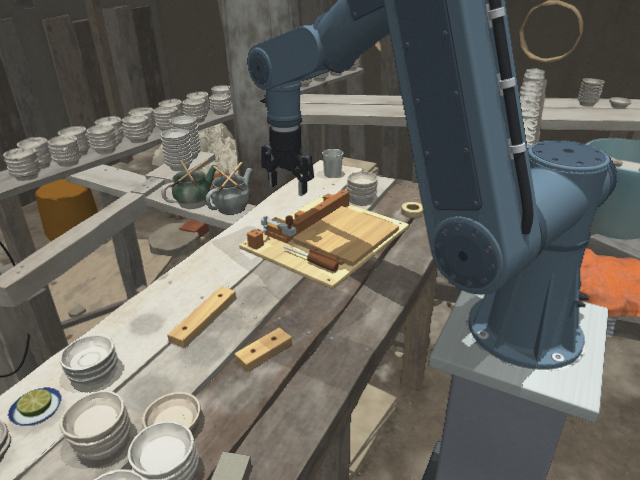

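The gripper hangs above the knob, which is at about (290,217); a lever sits behind the stop at about (270,222). I'll check the knob fit in this view and the lever's position.

Run:
```python
from h import *
print(proj("scene",[*jw(75,101),.07]))
for z in(.03,.05,.07): print(z,wj(at("top",338.7,171.3,z)),wj(at("top",332.5,200.7,.076)))
im=cv2.imread("pics/s1.png")
cv2.imwrite("pics/s1c.png",cv2.resize(im[180:260,230:350],None,fx=6,fy=6,interpolation=cv2.INTER_CUBIC))
```

```text
[[287.86142654 218.8778531 ]]
0.03 [162.73579775  96.57807629] [ 74.77362133 100.38275002]
0.05 [158.70086412  96.97934231] [ 74.77362133 100.38275002]
0.07 [154.66593049  97.38060834] [ 74.77362133 100.38275002]
```

View pics/s1c.png

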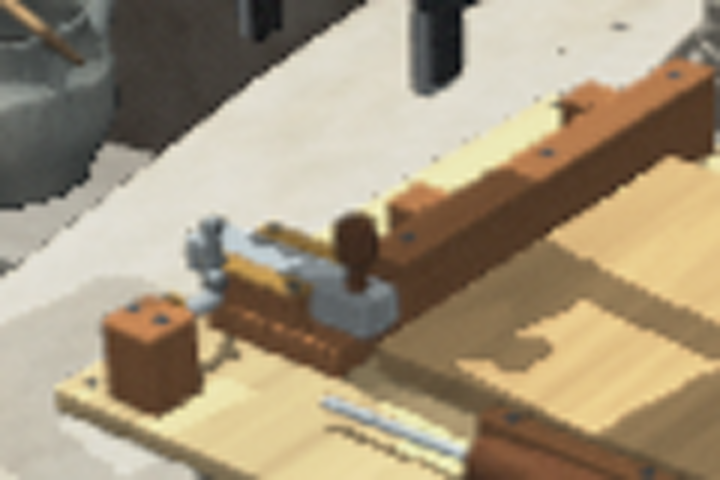

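The knob measures (289.2,219.7) against a predicted (287.9,218.9), so the fit is good. The lever is well behind and low. I'll descend and grip.

>>> servo_tool --commands "0 0 0 1 1.5 40 0.8; 0 0 0 0 0 39 0.8; 0 0 0 0 0 0 0.8"

```text
time_s: 2.28
eef_pos: [0.6017, -0.0741, 0.058]
eef_rot: [-0.003, 0.758, 0.653, -0.002]
wrist_force: [-0.8, -0.9, -0.1]
opening: 0.799
grasp_force: 0.0
```

>>> servo_tool --commands "0 0 0 0 0 0 0; 0 0 0 0 0 0 0; 0 0 0 0 0 0 0; 0 0 0 0 0 0 0; 0 0 0 0 0 0 0"

```text
time_s: 2.9
eef_pos: [0.6035, -0.0761, 0.0632]
eef_rot: [-0.001, 0.758, 0.652, -0.001]
wrist_force: [-12.3, 1.7, 13.6]
opening: 0.205
grasp_force: 58.3
```

>>> servo_tool --commands "0 0 0 0 0 0 0.6; 0 0 0 0 0 0 0.6; 0 0 0 2 1 5 0.6; 0 0 0 0 0 0 0.6"

```text
time_s: 3.4
eef_pos: [0.6063, -0.0744, 0.0557]
eef_rot: [-0.0, 0.758, 0.652, -0.0]
wrist_force: [-0.4, -0.1, -0.6]
opening: 0.6
grasp_force: 0.0
```

>>> servo_tool --commands "0 0 0 0 0 0 0; 0 0 0 0 0 0 0; 0 0 0 0 0 0 0; 0 0 0 0 0 0 0"

```text
time_s: 3.9
eef_pos: [0.6037, -0.0741, 0.0562]
eef_rot: [-0.003, 0.758, 0.652, -0.002]
wrist_force: [-11.9, 1.3, 10.5]
opening: 0.204
grasp_force: 58.3
```

>>> servo_tool --commands "0 0 0 0 -10 0 0; 0 0 0 0 -10 0 0; 0 0 0 0 -10 0 0; 0 0 0 0 -10 0 0; 0 0 0 0 -8 0 0"

```text
time_s: 4.53
eef_pos: [0.5582, -0.0666, 0.0563]
eef_rot: [-0.001, 0.758, 0.652, 0.0]
wrist_force: [-0.2, 5.8, 2.3]
opening: 0.205
grasp_force: 60.0
```

>>> servo_tool --commands "0 0 0 0 -5 0 0; 0 0 0 0 -3 0 0; 0 0 0 0 0 0 0"

```text
time_s: 4.9
eef_pos: [0.5494, -0.065, 0.0563]
eef_rot: [-0.002, 0.758, 0.652, -0.001]
wrist_force: [-4.0, 6.0, 5.7]
opening: 0.198
grasp_force: 60.3
```

Run:
```python
from h import *
o=get_obs(); print(wj(o["eef_pos"]),o["wrist_force"],o["opening"],o["grasp_force"])
```

```text
[ 18.09012986 105.37367732] [-4.04182798  5.97762369  5.72946327] 0.19809256671709535 60.32767927274108
```

>>> servo_tool --commands "0 0 0 0 -2 0 0; 0 0 0 0 0 0 0"

```text
time_s: 5.15
eef_pos: [0.5492, -0.065, 0.0564]
eef_rot: [-0.0, 0.758, 0.652, 0.001]
wrist_force: [3.8, 5.3, -0.2]
opening: 0.204
grasp_force: 59.7
```

>>> servo_tool --commands "0 0 0 0 0 0 0.7; 0 0 0 0 0 0 0.7; 0 0 0 0 0 0 0.8; 0 0 0 0 0 -50 0.8; 0 0 0 0 0 -50 1"

```text
time_s: 5.78
eef_pos: [0.5484, -0.0661, 0.1568]
eef_rot: [-0.001, 0.758, 0.652, -0.001]
wrist_force: [1.1, 0.4, 0.7]
opening: 0.981
grasp_force: 0.0
```

Run:
```python
from h import *
rows([.6094,.2705,.13],.0195,8,1,1)
```

```text
yaw -0.15028978839644455 da 0.16978978839644454
0 0 -0.170 43 1 3 1; 0 0 0.000 42 8 3 1; 0 0 0.000 42 8 3 1; 0 0 0.000 42 8 3 1; 0 0 0.000 42 8 3 1
0 0 0.000 42 8 3 1; 0 0 0.000 42 8 3 1; 0 0 0.000 42 8 3 1
```

>>> servo_tool --commands "0 0 -0.17 43 1 3 1; 0 0 0 42 8 3 1; 0 0 0 42 8 3 1; 0 0 0 42 8 3 1; 0 0 0 42 8 3 1"

```text
time_s: 6.4
eef_pos: [0.5853, 0.1461, 0.1412]
eef_rot: [0.0, 0.7, 0.714, -0.0]
wrist_force: [0.3, 0.8, 0.1]
opening: 0.998
grasp_force: 0.0
```

>>> servo_tool --commands "0 0 0 42 8 3 1; 0 0 0 42 8 3 1; 0 0 0 42 8 3 1; 0 0 0 0 0 0 1"

```text
time_s: 6.9
eef_pos: [0.6063, 0.274, 0.1317]
eef_rot: [-0.0, 0.699, 0.715, -0.0]
wrist_force: [0.2, -0.1, -0.4]
opening: 0.998
grasp_force: 0.0
```

Run:
```python
from h import *
cv2.imwrite("pics/s2.png",camera("scene"))
im=camera("top"); cv2.imwrite("pics/t2.png",cv2.resize(im[150:310,160:440],None,fx=2.8,fy=2.8))
# bar tip predicted: nose x=7,y=101,z=46 in top (crop px)
for X in ([7,101],[20,101]): print(((proj("top",[*jw(*X),.046 if X[0]==7 else .076])-[160,150])*2.8))
rows([.6094,.2705,.003],.0195,3,1,1)
```

```text
[[468.76437994 217.10584756]]
[[472.28787121 200.05040776]]
yaw 0.02094689103667497 da -0.0014468910366749466
0 0 0.001 -0 1 43 1; 0 0 0.000 -0 1 43 1; 0 0 0.000 -0 1 43 1
```

View pics/t2.png

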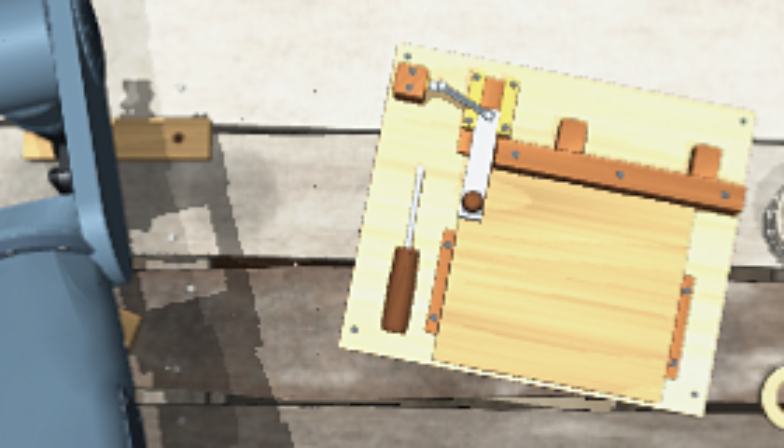

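The stop is fully out: the knob is at crop (473,201) against a predicted (472,200). The driver hasn't moved. Next I'll grasp the long cleat.

>>> servo_tool --commands "0 0 0 0 1 43 1; 0 0 0 0 1 43 1; 0 0 0 0 1 41 1; 0 0 0 0 0 0 1"

```text
time_s: 7.5
eef_pos: [0.6065, 0.269, 0.0015]
eef_rot: [-0.002, 0.701, 0.714, -0.004]
wrist_force: [-0.5, -0.7, 0.0]
opening: 0.999
grasp_force: 0.0
```

>>> servo_tool --commands "0 0 0 0 0 0 0; 0 0 0 0 0 0 0; 0 0 0 0 0 0 0; 0 0 0 0 0 0 0"

```text
time_s: 8.0
eef_pos: [0.6116, 0.2719, 0.008]
eef_rot: [0.001, 0.7, 0.714, 0.002]
wrist_force: [-0.4, -0.8, 7.5]
opening: 0.448
grasp_force: 63.0
```

>>> servo_tool --commands "0 0 0 0 0 -30 0; 0 0 0 0 0 -50 0; 0 0 0 0 0 -40 0; 0 0 0 0 0 0 0"

```text
time_s: 8.5
eef_pos: [0.6128, 0.2725, 0.1309]
eef_rot: [0.002, 0.7, 0.714, 0.004]
wrist_force: [-0.2, 0.1, -1.0]
opening: 0.449
grasp_force: 62.1
```

Run:
```python
from h import *
rows([*jw(-8,-10),.125],JA,12,0,2)
cv2.imwrite("pics/s3.png",camera("scene")[100:400,60:460])
```

```text
yaw 0.020299525681429467 da -0.17079952568142942
0 0 0.085 -37 -10 0 0; 0 0 0.085 -38 -6 0 0; 0 0 0.000 -38 -3 0 0; 0 0 0.000 -38 -3 0 0; 0 0 0.000 -38 -3 0 0
0 0 0.000 -38 -3 0 0; 0 0 0.000 -38 -3 0 0; 0 0 0.000 -38 -3 0 0; 0 0 0.000 -38 -3 0 0; 0 0 0.000 -38 -3 0 0
0 0 0.000 -38 -3 0 0; 0 0 0.000 -38 -3 0 0
```

View pics/s3.png

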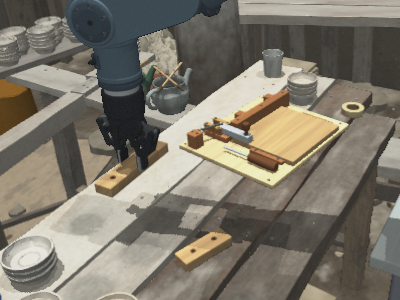

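The cleat is held level at its middle. I'll carry it over the board.

>>> servo_tool --commands "0 0 0.085 -37 -10 0 0; 0 0 0.085 -38 -6 0 0; 0 0 0 -38 -3 0 0; 0 0 0 -38 -3 0 0; 0 0 0 -38 -3 0 0"

```text
time_s: 9.18
eef_pos: [0.5643, 0.0844, 0.1235]
eef_rot: [-0.001, 0.758, 0.652, -0.001]
wrist_force: [1.3, -0.4, -1.0]
opening: 0.453
grasp_force: 62.1
```

>>> servo_tool --commands "0 0 0 -38 -3 0 0; 0 0 0 -38 -3 0 0; 0 0 0 -38 -3 0 0; 0 0 0 -38 -3 0 0; 0 0 0 -38 -3 0 0"

```text
time_s: 9.8
eef_pos: [0.5212, -0.1008, 0.1237]
eef_rot: [-0.001, 0.758, 0.652, -0.001]
wrist_force: [0.2, 0.3, -0.9]
opening: 0.452
grasp_force: 62.1
```

>>> servo_tool --commands "0 0 0 -38 -3 0 0; 0 0 0 -38 -3 0 0; 0 0 0 0 0 0 0; 0 0 0 0 0 0 0"

```text
time_s: 10.3
eef_pos: [0.5047, -0.1737, 0.1241]
eef_rot: [-0.001, 0.758, 0.652, -0.0]
wrist_force: [-0.4, -0.3, -0.6]
opening: 0.449
grasp_force: 62.1
```

Run:
```python
from h import *
cv2.imwrite("pics/s4.png",camera("scene")[120:320,200:460])
o=get_obs(); print(o["eef_pos"],wj(o["eef_pos"]),o["grasp_force"]); rows([*jw(-8,-10),.037],JA,3,0,1)
```

```text
[ 0.50496422 -0.1733667   0.12432331] [-9.58488108 -8.39872112] 62.06841588020325
yaw -0.14961504113307464 da -0.0008849588669253006
0 0 0.001 -1 1 29 0; 0 0 0.000 -1 1 29 0; 0 0 0.000 -1 1 29 0
```

>>> servo_tool --commands "0 0 0 -2 0 40 0; 0 0 0 0 0 40 0; 0 0 0 0 0 5 0; 0 0 0 0 0 2 0; 0 0 0 0 0 0 0"

```text
time_s: 10.98
eef_pos: [0.5064, -0.1768, 0.0398]
eef_rot: [0.001, 0.758, 0.652, 0.0]
wrist_force: [0.4, 0.1, -1.0]
opening: 0.451
grasp_force: 62.0
```

>>> servo_tool --commands "0 0 0 0 0 2 0; 0 0 0 0 0 0 0"

```text
time_s: 11.22
eef_pos: [0.5056, -0.1767, 0.0369]
eef_rot: [0.001, 0.758, 0.652, 0.0]
wrist_force: [-0.1, 0.1, -1.0]
opening: 0.451
grasp_force: 62.0
```

>>> servo_tool --commands "0 0 0 0 0 1 0; 0 0 0 0 0 1 0; 0 0 0 0 0 0 0"

```text
time_s: 11.6
eef_pos: [0.5055, -0.1766, 0.035]
eef_rot: [0.0, 0.758, 0.652, 0.0]
wrist_force: [-1.7, 0.1, 5.8]
opening: 0.448
grasp_force: 62.8
```

>>> servo_tool --commands "0 0 0 0 0 1 0; 0 0 0 0 0 0 0"

```text
time_s: 11.85
eef_pos: [0.5058, -0.1768, 0.035]
eef_rot: [0.0, 0.758, 0.652, 0.0]
wrist_force: [-4.4, 2.1, 13.4]
opening: 0.449
grasp_force: 63.7
```

>>> servo_tool --commands "0 0 0 2 0 -1.5 0; 0 0 0 2 0 0 0; 0 0 0 2 0 0 0; 0 0 0 1.5 0 0 0; 0 0 0 0 0 0 0"

```text
time_s: 12.48
eef_pos: [0.5067, -0.1691, 0.035]
eef_rot: [0.0, 0.758, 0.652, 0.0]
wrist_force: [0.7, -0.1, 3.8]
opening: 0.452
grasp_force: 62.5
```

>>> servo_tool --commands "0 0 0 1.5 0 0 0; 0 0 0 0 0 0 0"

```text
time_s: 12.72
eef_pos: [0.5068, -0.1676, 0.035]
eef_rot: [0.0, 0.758, 0.652, 0.0]
wrist_force: [-0.1, -0.9, 5.2]
opening: 0.451
grasp_force: 62.7
```

Run:
```python
from h import *
o=get_obs(); print(wj(o["eef_pos"]),o["wrist_force"])
```

```text
[-8.59338912 -2.4643915 ] [-0.08205242 -0.93477741  5.1675459 ]
```

>>> servo_tool --commands "0 0 0 1.5 0 0 0; 0 0 0 0 0 0 0"

```text
time_s: 12.98
eef_pos: [0.507, -0.1661, 0.035]
eef_rot: [0.0, 0.758, 0.652, 0.0]
wrist_force: [-0.9, -1.5, 4.1]
opening: 0.449
grasp_force: 62.8
```

>>> servo_tool --commands "0 0 0 1 0 0 0; 0 0 0 0 0 0 0"

```text
time_s: 13.22
eef_pos: [0.5071, -0.1652, 0.035]
eef_rot: [0.0, 0.758, 0.652, 0.0]
wrist_force: [-0.1, -1.5, 5.0]
opening: 0.449
grasp_force: 62.8
```

>>> servo_tool --commands "0 0 0 1 0 0 0; 0 0 0 0 0 0 0"

```text
time_s: 13.48
eef_pos: [0.5073, -0.1643, 0.035]
eef_rot: [0.0, 0.758, 0.652, -0.0]
wrist_force: [-0.6, -2.6, 5.5]
opening: 0.455
grasp_force: 62.8
```

>>> servo_tool --commands "0 0 0 1 0 0 0; 0 0 0 0 0 0 0"

```text
time_s: 13.72
eef_pos: [0.5073, -0.1643, 0.035]
eef_rot: [0.001, 0.758, 0.652, -0.001]
wrist_force: [-2.0, -6.2, 4.4]
opening: 0.453
grasp_force: 62.7
```

>>> servo_tool --commands "0 0 0 1 0 0 0; 0 0 0 0 0 0 0"

```text
time_s: 13.98
eef_pos: [0.5073, -0.1642, 0.035]
eef_rot: [0.001, 0.758, 0.652, -0.001]
wrist_force: [-2.8, -10.2, 3.6]
opening: 0.446
grasp_force: 62.5
```

Run:
```python
from h import *
o=get_obs(); print(wj(o["eef_pos"]),o["wrist_force"],o["torque"])
cv2.imwrite("pics/s5.png",cv2.resize(camera("scene")[160:280,240:430],None,fx=4,fy=4,interpolation=cv2.INTER_CUBIC))
```

```text
[-8.62763907  1.03193865] [ -2.75695156 -10.19486976   3.55132608] [-1.69912934  0.3722616  -0.05215503]
```

View pics/s5.png

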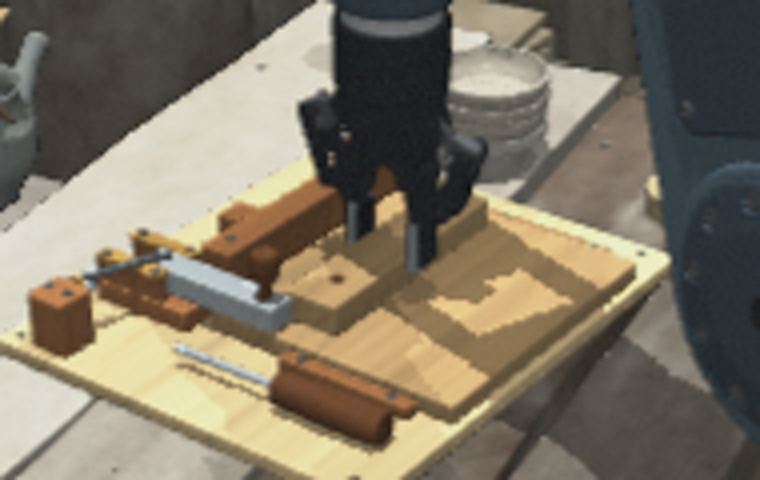

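The cleat lies on the board with its end against the stop. The y force rose to 10 N at TCP y=1.0, and the driver is untouched. I'll ease off, slide it 15 mm towards the fence, then release and lift.

>>> servo_tool --commands "0 0 0 -1.2 0 0 0; 0 0 0 0 4 0 0; 0 0 0 0 4 0 0; 0 0 0 0 4 0 0; 0 0 0 0 3 0 0"

```text
time_s: 14.65
eef_pos: [0.5204, -0.1665, 0.035]
eef_rot: [-0.001, 0.758, 0.653, -0.002]
wrist_force: [-8.6, -7.5, 11.3]
opening: 0.452
grasp_force: 63.5
```

>>> servo_tool --commands "0 0 0 0 0 0 0; 0 0 0 0 0 0 0.7; 0 0 0 0 0 0 0.7; 0 0 0 0 0 0 0.7; 0 0 0 0 0 0 0.7"

```text
time_s: 15.28
eef_pos: [0.522, -0.1652, 0.0346]
eef_rot: [-0.0, 0.758, 0.652, 0.0]
wrist_force: [-1.1, -0.1, -0.1]
opening: 0.701
grasp_force: 0.0
```

>>> servo_tool --commands "0 0 0 0 0 -30 0.7; 0 0 0 0 0 -50 0.7; 0 0 0 0 -50 0 1; 0 0 0.175 0 0 0 1; 0 0 0.175 0 0 0 1"

```text
time_s: 15.9
eef_pos: [0.4722, -0.1578, 0.115]
eef_rot: [0.0, 0.862, 0.508, 0.0]
wrist_force: [0.6, -0.3, 0.4]
opening: 1.002
grasp_force: 0.0
```

>>> servo_tool --commands "0 0 0.175 0 0 0 1; 0 0 0.175 0 0 0 1; 0 0 0.175 0 0 0 1; 0 0 0.175 0 0 0 1; 0 0 0.175 0 0 0 1"

```text
time_s: 16.52
eef_pos: [0.4726, -0.1579, 0.1147]
eef_rot: [-0.0, 0.995, 0.095, -0.0]
wrist_force: [-0.2, -0.3, -0.0]
opening: 1.002
grasp_force: 0.0
```

>>> servo_tool --commands "0 0 0.175 0 0 0 1; 0 0 0.171 0 0 0 1; 0 0 0 0 0 0 1"

```text
time_s: 16.9
eef_pos: [0.4726, -0.1579, 0.1148]
eef_rot: [-0.0, 0.997, -0.074, -0.0]
wrist_force: [0.4, -0.2, -0.5]
opening: 0.996
grasp_force: 0.0
```

Run:
```python
from h import *
o=get_obs(); print(o["time_s"],o["eef_pos"],wj(o["eef_pos"]),o["q"])
rows([*jw(-40,0),.022],JA-np.pi/2,3,1,1)
im=camera("top"); cv2.imwrite("pics/t6.png",cv2.resize(im[150:310,270:470],None,fx=3.7,fy=3.7,interpolation=cv2.INTER_CUBIC))
```

```text
16.9 [ 0.47259248 -0.15793657  0.11477274] [-43.90418089   2.00341547] [-5.61258708e-01  1.53128670e-01  1.89617236e+00  1.11401647e-04
  1.09239144e+00  1.15808988e+00]
yaw -1.7193998802783808 da -0.0018964465165158817
0 0 0.002 1 1 31 1; 0 0 0.000 1 1 31 1; 0 0 0.000 1 1 31 1
```

View pics/t6.png

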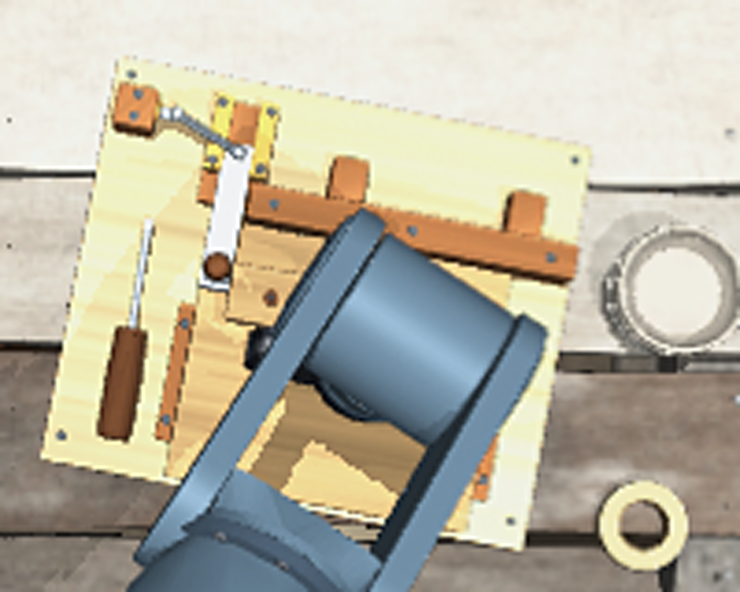

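The stop is out, with the knob at crop (217,265). The cleat's end is against the bar and the gripper has turned behind it. I'll lower it and push with both open fingers.

>>> servo_tool --commands "0 0 0 -3 1 40 1; 0 0 0 0 1 40 1; 0 0 0 0 0 12 1; 0 0 0 0 0 0 1"

```text
time_s: 17.45
eef_pos: [0.4691, -0.1594, 0.0226]
eef_rot: [-0.0, 0.997, -0.074, -0.001]
wrist_force: [0.3, -0.3, -0.3]
opening: 1.002
grasp_force: 0.0
```

>>> servo_tool --commands "0 0 0 5 0 0 1; 0 0 0 5 0 0 1; 0 0 0 4 0 0 1; 0 0 0 4 0 0 1; 0 0 0 0 0 0 1"

```text
time_s: 18.08
eef_pos: [0.4875, -0.1624, 0.0229]
eef_rot: [0.0, 0.997, -0.075, 0.0]
wrist_force: [-0.3, -0.1, 0.1]
opening: 1.003
grasp_force: 0.0
```

>>> servo_tool --commands "0 0 0 4 0 0 1; 0 0 0 4 0 0 1; 0 0 0 4 0 0 1; 0 0 0 0 0 0 1"

```text
time_s: 18.58
eef_pos: [0.4994, -0.1642, 0.0228]
eef_rot: [0.0, 0.997, -0.075, 0.0]
wrist_force: [0.0, 0.6, 0.2]
opening: 1.003
grasp_force: 0.0
```

Run:
```python
from h import *
o=get_obs(); print(o["time_s"],o["eef_pos"],wj(o["eef_pos"]),o["wrist_force"],o["torque"])
```

```text
18.575 [ 0.49941841 -0.16423158  0.02284864] [-16.43766142  -0.19835833] [0.0007083  0.64408617 0.2271869 ] [-0.00409646  0.03270304 -0.00484654]
```

>>> servo_tool --commands "0 0 0 4 0 0 1; 0 0 0 4 0 0 1; 0 0 0 0 0 0 1"

```text
time_s: 18.95
eef_pos: [0.5074, -0.1654, 0.0229]
eef_rot: [0.0, 0.997, -0.075, 0.0]
wrist_force: [0.6, 0.1, 0.0]
opening: 1.0
grasp_force: 0.0
```

>>> servo_tool --commands "0 0 0 4 0 0 1; 0 0 0 4 0 0 1; 0 0 0 0 0 0 1"

```text
time_s: 19.32
eef_pos: [0.5153, -0.1666, 0.0229]
eef_rot: [0.0, 0.997, -0.075, 0.0]
wrist_force: [-0.4, 0.1, 0.7]
opening: 1.003
grasp_force: 0.0
```

Run:
```python
from h import *
o=get_obs(); print(o["time_s"],o["eef_pos"],wj(o["eef_pos"]),o["wrist_force"],o["torque"])
cv2.imwrite("pics/s7.png",cv2.resize(camera("scene")[160:280,240:430],None,fx=4,fy=4,interpolation=cv2.INTER_CUBIC))
```

```text
19.325 [ 0.51528343 -0.16662018  0.02288493] [-0.39383854 -0.18127684] [-0.39565036  0.14851762  0.74852034] [-0.03836407  0.01831835 -0.02082187]
```

View pics/s7.png

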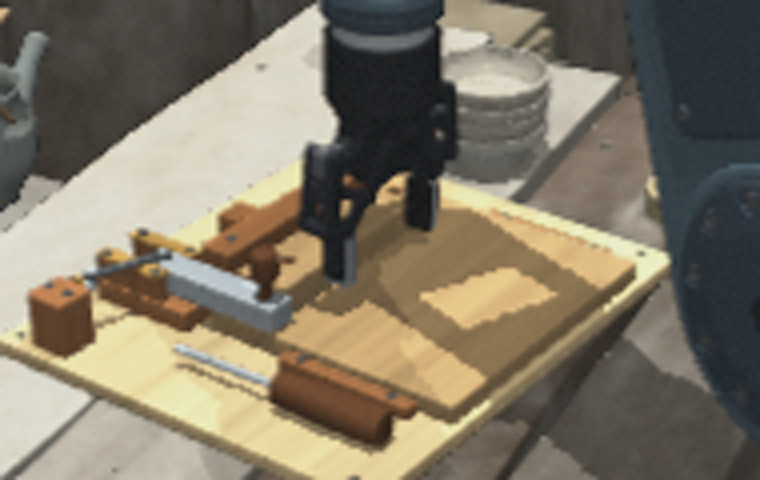

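The fingers are behind the cleat, one screw hole shows at about (287,260), and the stop is still out. I'll carry on to the fence in small steps.

>>> servo_tool --commands "0 0 0 3 0 0 1; 0 0 0 2 0 0 1; 0 0 0 0 0 0 1"

```text
time_s: 19.75
eef_pos: [0.5199, -0.1672, 0.0228]
eef_rot: [-0.0, 0.997, -0.075, 0.0]
wrist_force: [-0.7, 0.3, -0.2]
opening: 0.999
grasp_force: 0.1
```

>>> servo_tool --commands "0 0 0 1.5 0 0 1; 0 0 0 0 0 0 1"

```text
time_s: 20.0
eef_pos: [0.5201, -0.1671, 0.0226]
eef_rot: [-0.0, 0.997, -0.075, -0.001]
wrist_force: [-5.4, 1.3, 4.5]
opening: 1.0
grasp_force: 2.8
```

>>> servo_tool --commands "0 0 0 1 0 0 1; 0 0 0 0 0 0 1"

```text
time_s: 20.25
eef_pos: [0.5201, -0.1671, 0.0225]
eef_rot: [-0.001, 0.997, -0.075, -0.002]
wrist_force: [-9.5, 1.3, 7.5]
opening: 0.998
grasp_force: 4.7
```

>>> servo_tool --commands "0 0 0 1 0 0 1; 0 0 0 0 0 0 1"

```text
time_s: 20.5
eef_pos: [0.5202, -0.1671, 0.0224]
eef_rot: [-0.001, 0.997, -0.075, -0.003]
wrist_force: [-13.4, 0.8, 10.5]
opening: 0.998
grasp_force: 6.6
```

>>> servo_tool --commands "0 0 0 -1 0 -1 1; 0 0 0 0 0 -1 1; 0 0 0 0 0 0 1"

```text
time_s: 20.88
eef_pos: [0.52, -0.1671, 0.0237]
eef_rot: [-0.001, 0.997, -0.075, -0.002]
wrist_force: [-6.1, -1.0, -1.1]
opening: 1.0
grasp_force: 2.8
```

>>> servo_tool --commands "0 0 0 0 -1 0 1; 0 0 0 0 0 0 1"

```text
time_s: 21.12
eef_pos: [0.5202, -0.1664, 0.0237]
eef_rot: [-0.0, 0.997, -0.075, -0.002]
wrist_force: [-6.1, -2.2, -0.9]
opening: 1.002
grasp_force: 2.9
```

Run:
```python
from h import *
o=get_obs(); print(o["time_s"],o["eef_pos"],wj(o["eef_pos"]),o["wrist_force"],o["torque"])
im=camera("top"); cv2.imwrite("pics/t8.png",cv2.resize(im[180:260,310:420],None,fx=7,fy=7,interpolation=cv2.INTER_CUBIC))
```

```text
21.125 [ 0.5201973  -0.16638953  0.023715  ] [4.42990224 0.78350863] [-6.06880528 -2.155068   -0.88264287] [-0.22778666  0.92585315 -0.355297  ]
```

View pics/t8.png

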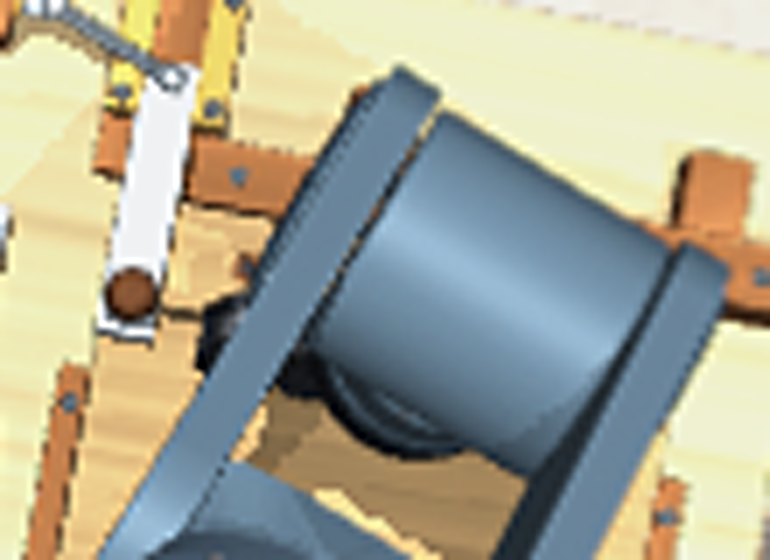

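The cleat lies along the fence with its end at the bar (crop about (165,300)), and the stop is out. The wrist moment shows only the -y finger is loaded, so I'll turn the tool slightly clockwise to share the load, then raise the force.

>>> servo_tool --commands "0 0 0.01 0.5 -0.5 0 1; 0 0 0 0 0 0 1; 0 0 0 0 0 0 1"

```text
time_s: 21.55
eef_pos: [0.5207, -0.166, 0.0237]
eef_rot: [-0.0, 0.997, -0.08, -0.002]
wrist_force: [-6.9, -2.0, -1.1]
opening: 0.999
grasp_force: 3.0
```

```bash
cat >> h.py <<'E'
def st():
    f=np.zeros(3);t=np.zeros(3)
    o=get_obs(); f=o["wrist_force"]; c,s=np.cos(JA),np.sin(JA); fx=c*f[0]+s*f[1]; fy=-s*f[0]+c*f[1]
    print(round(o["time_s"],2),wj(o["eef_pos"]).round(2),"F jig",fx.round(2),fy.round(2),f[2].round(2),"Mz",o["torque"][2].round(3),"lever mm",(-1000*o["torque"][2]/fx).round(1))
E
python3 -c "
from h import *
st()"
```

```text
21.55 [4.9 1.2] F jig -6.5 -3.04 -1.05 Mz -0.322 lever mm -49.6
```

>>> servo_tool --commands "0 0 0.01 0.5 0 0 1; 0 0 0 0 0 0 1; 0 0 0 0 0 0 1"

```text
time_s: 21.92
eef_pos: [0.521, -0.166, 0.0236]
eef_rot: [-0.0, 0.996, -0.085, -0.003]
wrist_force: [-5.8, -1.6, -2.5]
opening: 0.996
grasp_force: 3.1
```

```bash
python3 -c "
from h import *
st()"
```

```text
21.93 [5.19 1.34] F jig -5.48 -2.42 -2.48 Mz 0.178 lever mm 32.4
```

>>> servo_tool --commands "0 0 0.01 0.5 0 0 1; 0 0 0 0 0 0 1; 0 0 0 0 0 0 1"

```text
time_s: 22.3
eef_pos: [0.5206, -0.1657, 0.0232]
eef_rot: [-0.0, 0.996, -0.089, -0.004]
wrist_force: [-8.6, -1.0, -1.2]
opening: 0.996
grasp_force: 4.2
```

```bash
python3 -c "
from h import *
st()"
```

```text
22.3 [4.74 1.5 ] F jig -8.33 -2.27 -1.2 Mz 0.397 lever mm 47.7
```

>>> servo_tool --commands "0 0 -0.013 1 0 0 1; 0 0 0 0 0 0 1; 0 0 0 0 0 0 1"

```text
time_s: 22.68
eef_pos: [0.5211, -0.1658, 0.0231]
eef_rot: [-0.001, 0.996, -0.084, -0.004]
wrist_force: [-11.8, -1.3, -0.7]
opening: 1.0
grasp_force: 5.3
```

```bash
python3 -c "
from h import *
st()"
```

```text
22.68 [5.19 1.49] F jig -11.47 -3.08 -0.66 Mz -0.218 lever mm -19.0
```

>>> servo_tool --commands "0 0 0.004 0.2 -0.4 0 1; 0 0 0 0 0 0 1; 0 0 0 0 0 0 1; 0 0 0 0 0 0 1"

```text
time_s: 23.18
eef_pos: [0.5211, -0.1657, 0.0231]
eef_rot: [-0.0, 0.996, -0.085, -0.004]
wrist_force: [-12.1, -3.6, 0.3]
opening: 1.001
grasp_force: 5.7
```

```bash
python3 -c "
from h import *
st()
cv2.imwrite('pics/s9.png',cv2.resize(camera('scene')[180:260,260:370],None,fx=7,fy=7,interpolation=cv2.INTER_CUBIC)); st()
"
```

```text
23.18 [5.22 1.6 ] F jig -11.43 -5.37 0.31 Mz 0.391 lever mm 34.2
23.23 [5.19 1.62] F jig -11.71 -5.01 0.03 Mz 0.41 lever mm 35.0
```

View pics/s9.png

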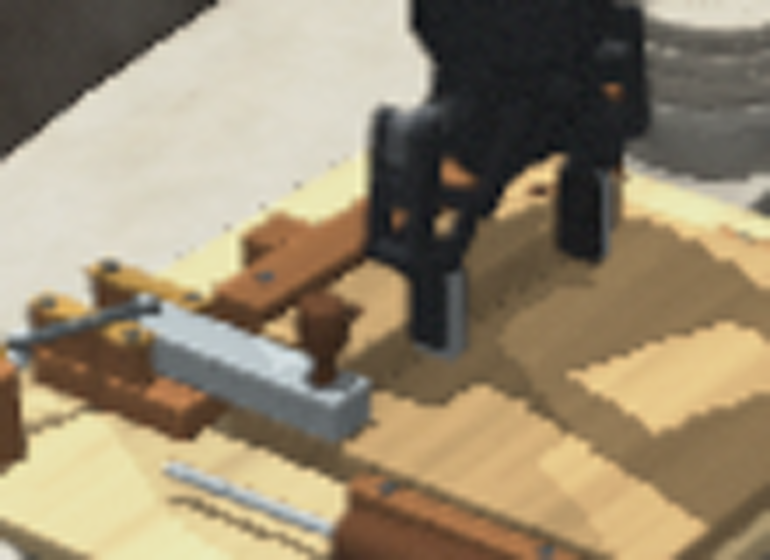

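The y force rose with almost no motion, so the cleat is butted on the stop. One last small trim to balance the two fingers.

>>> servo_tool --commands "0 0 -0.0025 0.1 0.3 0 1; 0 0 0 0 0 0 1; 0 0 0 0 0 0 1; 0 0 0 0 0 0 1"

```text
time_s: 23.72
eef_pos: [0.5211, -0.1657, 0.0231]
eef_rot: [-0.001, 0.996, -0.084, -0.004]
wrist_force: [-12.1, -1.5, 0.8]
opening: 1.001
grasp_force: 5.9
```

```bash
python3 -c "
from h import *
st()"
```

```text
23.73 [5.2 1.6] F jig -11.73 -3.26 0.78 Mz -0.038 lever mm -3.2
```

The push is balanced: 11.7 N at a 3 mm lever, with about 3 N towards the stop.

```bash
python3 -c "
from bench import *
print(hand_in())"
```

```text
the job is handed in; nothing more can be done
None
```

I handed the job in at about 24 s: the end stop is out at its limit, and the long cleat lies flat, butted to the stop and held square to the fence with about 12 N. I didn't touch the short cleat, saucers, tape or screwdriver.

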